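# Fit the drill plate over its hidden pin and hold it pressed home

### The job

One of the two drill fixtures holds a flange that has not been drilled yet (rust-brown, no bolt holes); the other holds a finished one (bright, six bolt holes). Lift the drill plate by its black knob, slide it about over the locating pin of the fixture with the undrilled flange until it drops on, then press it down until the sprung nest is fully down on its stop. Finish while still holding the plate pressed there, do not let go, and leave the other fixture with its flange, the tool holders and the bottle alone.

Things in the scene. Friction and masses are not known exactly. Their poses are not given: they have to be found in the camera images.
- plate_knob (a point): Centre of the black knob of the drill plate, to grip: a bar 26 mm (x) by 40 mm (y) by 34 mm high (z up), on a 40 x 40 mm boss in the middle of a square aluminium plate 92 x 92 x 10 mm with six brass bushings. About 0.42 kg. This point is 53 mm above the plate's flat underside and 17 mm above the boss's top. The plate starts on a 12 mm plywood board.
- plate_bore (a point): Mouth of the blind bore in the middle of the plate's underside, 53 mm below the knob's centre, z up: 16 mm in diameter, 30 mm deep, 1 mm chamfer, takes the pin at any yaw, unseen from above. Its height above a seat point: 0 when the plate lies on the pin's top, -18 mm when on the pin and resting on the flange, -26 mm pressed home.
- green_fixture: The green-painted drill fixture, fixed to the table: base 130 x 130 x 22 mm, x and y along its sides, origin at the centre of its underside. On it a sprung square steel nest (104 mm, rim top 42 mm above the table) carries one flange, whose top is 46 mm above the table.
- blue_fixture: The blue-painted drill fixture, fixed to the table: base 130 x 130 x 22 mm, x and y along its sides, origin at the centre of its underside. On it a sprung square steel nest (104 mm, rim top 42 mm above the table) carries one flange, whose top is 46 mm above the table.
- green_seat (a point): Middle of the green fixture at the height of its pin's top, 64 mm above the table. The brass pin (14 mm thick, top edge tapering to 11 mm over 3 mm) sticks up 18 mm through the flange's bore, but not exactly here: it is up to 5 mm off along each side direction of the fixture, different every time. The plate hides it while going on, so feel for it.
- blue_seat (a point): Middle of the blue fixture at the height of its pin's top, 64 mm above the table. The brass pin (14 mm thick, top edge tapering to 11 mm over 3 mm) sticks up 18 mm through the flange's bore, but not exactly here: it is up to 5 mm off along each side direction of the fixture, different every time. The plate hides it while going on, so feel for it.
- green_nest (a joint): How far the sprung nest of the green fixture is pressed down, in m: 0 up, 0.008 fully down on its stop. The spring (14 N when up, 20 N when down) carries flange and plate without sinking; with both on it, pushing the plate fully down takes about 8 to 12 N more, and it springs back up when let go.
- blue_nest (a joint): How far the sprung nest of the blue fixture is pressed down, in m: 0 up, 0.008 fully down on its stop. The spring (14 N when up, 20 N when down) carries flange and plate without sinking; with both on it, pushing the plate fully down takes about 8 to 12 N more, and it springs back up when let go.
- blank_center (a point): The undrilled flange: rough rust-brown steel, no bolt holes, a ring 90 mm outside, 34 mm bore, 10 mm thick, lying loose in the nest of one of the two fixtures, which one changes; this is its centre, half-way up.
- drilled_center (a point): The finished flange: bright metal with six dark bolt holes, a ring 90 mm outside, 34 mm bore, 10 mm thick, lying loose in the nest of one of the two fixtures, which one changes; this is its centre, half-way up.
- holder_a: Bystander: steel taper tool holder standing upright, 48 mm foot, 85 mm high; origin at the centre of its underside.
- holder_b: Bystander: steel taper tool holder standing upright, 48 mm foot, 85 mm high; origin at the centre of its underside.
- bottle: Bystander: blue plastic bottle, 64 mm in diameter, 190 mm high, standing; origin at the centre of its underside.
Things that resemble listed ones, but are neither listed nor needed, are in the scene too. What is shaped like the green_fixture but orange is not meant. Of the things shaped like the part that bears drilled_center, the aluminium one is meant.

How it is judged:
On the way, in this order (a step that is already met when the one before it is completed fails the run):
1. the drill plate is lifted off its board (height (world z) of plate_knob above 0.085 m), for 0.1 s.
2. the plate has dropped at least 8 mm over the pin of the fixture with the undrilled flange, its nest not yet pressed (((horizontal distance between blank_center and green_seat below 0.012 m and (horizontal distance between plate_knob and green_seat below 0.012 m and angle between plate_knob's own z axis and vertical below 0.08 rad and z of plate_knob in the frame of green_seat below 0.045 m) and value of joint green_nest below 0.003 m) or (horizontal distance between blank_center and blue_seat below 0.012 m and (horizontal distance between plate_knob and blue_seat below 0.012 m and angle between plate_knob's own z axis and vertical below 0.08 rad and z of plate_knob in the frame of blue_seat below 0.045 m) and value of joint blue_nest below 0.003 m))), for 0.1 s.
At the end, for the whole second after the job is handed in: Plate on the pin of the undrilled flange's fixture, level within 0.08 rad, knob within 12 mm of its centre in plan and under 29.5 mm above the seat point; that nest pressed over 6.5 mm with the fingers bearing on the plate (over 3 N); both flanges in their nests, the other nest up (((horizontal distance between blank_center and green_seat below 0.012 m and (horizontal distance between plate_knob and green_seat below 0.012 m and angle between plate_knob's own z axis and vertical below 0.08 rad and z of plate_knob in the frame of green_seat below 0.0295 m) and value of joint green_nest above 0.0065 m and contact force between the fingers and plate above 3 N and horizontal distance between drilled_center and blue_seat below 0.012 m and value of joint blue_nest below 0.002 m) or (horizontal distance between blank_center and blue_seat below 0.012 m and (horizontal distance between plate_knob and blue_seat below 0.012 m and angle between plate_knob's own z axis and vertical below 0.08 rad and z of plate_knob in the frame of blue_seat below 0.0295 m) and value of joint blue_nest above 0.0065 m and contact force between the fingers and plate above 3 N and horizontal distance between drilled_center and green_seat below 0.012 m and value of joint green_nest below 0.002 m))); the arm keeps its last pose, push and grip.
It fails at once if a tool holder or the bottle is moved more than 30 mm (distance of any of holder_a, holder_b, bottle from where it was at the start of the episode above 0.03 m).
It fails at once if the fixture with the finished flange is worked on: its nest pressed, its flange moved or the plate put on it (distance of drilled_center from where it was at the start of the episode above 0.012 m or contact force between plate and drilled above 1 N or (horizontal distance between blank_center and green_seat below 0.012 m and value of joint blue_nest above 0.003 m) or (horizontal distance between blank_center and blue_seat below 0.012 m and value of joint green_nest above 0.003 m)).
It also fails if it takes over 64 s, if anything falls off the work surface, if the arm or the gripper's body presses on something with over 40 N, if the wrist force passes 120 N, or if a joint passes its speed limit or range.

### The arm

A 6-joint arm with a two-finger parallel gripper is mounted at the origin on the work surface. World frame = base frame: x ahead of the robot, y to its left, z up, the work surface at z = 0. Lengths are in m, angles in rad, forces in N, time in s.
With the tool pointing down it reaches from about 0.15 to 0.775 m from the base axis. Payload 6.1 kg.
Tool frame: the origin (TCP) lies on the mounting face of the last link; the fingertips stand manip.tip_reach ahead of it and the grasp point (between the pads) lies 155 mm ahead of it (manip.tip_reach is the distance from the TCP to the fingertips, in m); y points along the fingers, z is the direction in which the jaws open and shut, and the axes are right-handed (so a half turn about y gives the same grasp; the last joint's range is limited). The gripper opens to 85 mm and grips with 20 to 120 N. Pads are 22 mm wide; open, the fingers measure 114 mm over their backs; the gripper's body (76 mm by 85 mm) begins 54 mm behind the grasp point. The pads swing forward as they close: fully open they stand 13 mm farther back than shut.
Start: joints at [0, 0.126, -0.04, 1.405, 0, 1.571], TCP at [0.525, 0, 0.405] pointing down, gripper open.
Joint ranges: [-2.72, 2.72], [-0.95, 1.95], [-1.27, 1.35], [-1.78, 2.02], [-1.46, 1.47], [-3.14, 3.14]. Speed limits (rad/s): [2.39, 2.39, 3.01, 3.14, 3.14, 3.14].

### API

Orientations are given as a rotation vector (axis times angle).
In Python, from plant import manip gives the robot as it stands.
- The arm moves only by the tool arm_command, never from a script. Its arguments are lists of equal length, an entry for each row: "xyz": the shift along the tool's x, y, z normalised to -1 to 1, where 1 is 500 mm, a list of three; "twist": the turn, a rotation vector about the tool's x, y, z normalised to -1 to 1, where 1 is 90 degrees, a list of three; "fingers": the gripper command: -1 is shut, 1 is fully open, values between are in proportion. A call has 1 to 20 rows; each row shifts and turns the pose as measured when the row begins, along the tool's axes as they then stand; what a row does not reach is not made up. A row lasts 1/8 s, in which the tool goes at most 62.5 mm and 10.7 degrees, less where a joint would pass 70% of its speed; a pose out of reach is approached as far as the arm can. A call with a number of a shift or a turn outside -1 to 1 is refused whole. A call with a gripper value outside its range is refused whole. The fingers move at their own pace and stop on an object; "force" is the grip in N (left out, the last holds). Time passes only in rows, so rows that do not move let the fingers close. It gives the time, the measured TCP pose, the force and the opening at its end, in the units of the state.
- manip.sense(): the state, without advancing time (a new reading comes with each control period).
- manip.capture(name): name is "scene" or "side" or "wrist"; returns a dict with "img" (420x560x3 uint8, blue, green, red), "intrinsics" (3x3 intrinsics, pixels), "k1" (the pictures are not rectified: a ray, as slopes to the right and down, at radius r is drawn at 1 + k1 r^2 times it, then the intrinsics apply), "xyz" and "rotation" of the camera in the world. Camera axes: x right, y up, looking along -z (the intrinsics and any distortion apply to the point x, -y, -z); pixel columns grow to the right and rows downward; lengths in m; the calibration is good to about 2 mm. A picture is of the moment at which its call begins. There is no depth.
- manip.close_job(): hands the job in, once; it reports no verdict.
The state is a dict: "t": time; "joint_positions": joint angles; "joint_velocities": joint speeds; "effort": joint torques, N m; "ee_pos": TCP position; "ee_rot": TCP orientation; "wrist_force": force on the tool from outside, world axes, zero at the start; "moment": the same for the moment, N m; "gripper_width": finger opening in m.
Only numpy, scipy, OpenCV 4.12 (cv2) and the standard library are available. Lean on these libraries where they do the work, as an engineer would, in place of code of your own. Each camera call takes 0.05 s, during which the arm holds its last target. There are 200 camera calls.

## Working session

There is one attempt and no reset: what is moved stays moved. The work goes in short steps, Python scripts to look and compute and a tool call to move; the robot and the scene stay as the last step left them, time stands still between calls to the robot, and variables do not carry over. Pictures are saved under pics/ and viewed, about 8 in all and at most 12, crops included, and the job is handed in when it is done.

Besides the shell and the picture viewer there is one more tool, called after ">>>" as name(argument=value, ...), one argument or row to a line, values as JSON. arm_command: Moves the arm, as the interface text tells. Scaled input: -1 to 1 covers 500 mm each way for a shift and 90 degrees each way for a turn. Its arguments: {"type":"object","properties":{"xyz":{"type":"array"},"twist":{"type":"array"},"fingers":{"type":"array"},"force":{"type":"number"}},"required":["xyz","twist","fingers"]}

```bash
ls; mkdir -p pics
cat > h.py <<'E'
import numpy as np, cv2
from plant import manip
from scipy.spatial.transform import Rotation as R
def ray(c,u,v):
    K=np.array(c["intrinsics"]);d=cv2.undistortPoints(np.array([[[u,v]]],float),K,np.array([c["k1"],0,0,0.]))[0,0]
    Rm=np.array(c["rotation"]); Rm=Rm if Rm.shape==(3,3) else R.from_rotvec(Rm).as_matrix()
    return np.array(c["xyz"]),Rm@np.array([d[0],-d[1],-1.])
def onz(c,u,v,z):
    o,d=ray(c,u,v);return o+d*(z-o[2])/d[2]
E
python3 - <<'E'
from h import *
import pickle
for n in("scene","side","wrist"):
    c=manip.capture(n);cv2.imwrite(f"pics/{n}0.png",c["img"]);pickle.dump(c,open(f"{n}0.pkl","wb"));print(n,c["xyz"],c["k1"],np.array(c["rotation"]).shape,c["intrinsics"])
s=manip.sense();print(s,manip.tip_reach)
E
```

```text
pics
scene [1.27555546 0.10053221 0.55693098] 0.017181868253535824 (3,) [[387.55213359   0.         275.74911839]
 [  0.         387.55213359 205.41409278]
 [  0.           0.           1.        ]]
side [0.35931789 0.87341613 0.82876543] -0.15606767010837938 (3,) [[462.64741523   0.         288.19726416]
 [  0.         462.64741523 213.62796442]
 [  0.           0.           1.        ]]
wrist [0.52414596 0.0729068  0.37325352] -0.05680123537446395 (3,) [[323.81822533   0.         286.47049178]
 [  0.         323.81822533 206.33114588]
 [  0.           0.           1.        ]]
{'t': 0.15, 'joint_positions': array([ 2.80278137e-05,  1.26263244e-01, -4.03903322e-02,  1.40543756e+00,
        3.00767299e-05,  1.57083073e+00]), 'joint_velocities': array([ 0.00019187, -0.0026895 ,  0.00289025,  0.00096885,  0.00059793,
       -0.0013149 ]), 'effort': array([-6.60388159e-04, -4.36274636e+01,  3.53150582e+01,  1.35390865e-02,
        2.80258462e-06, -9.74541621e-07]), 'ee_pos': array([5.24885239e-01, 1.83837544e-05, 4.04089239e-01]), 'ee_rot': array([-1.21012787,  1.21017192, -1.2085697 ]), 'wrist_force': array([-0.22602617, -0.50205435, -0.30015406]), 'moment': array([0.04562295, 0.03336092, 0.008744  ]), 'gripper_width': 0.08557405349651664} 0.1734
```

View pics/scene0.png

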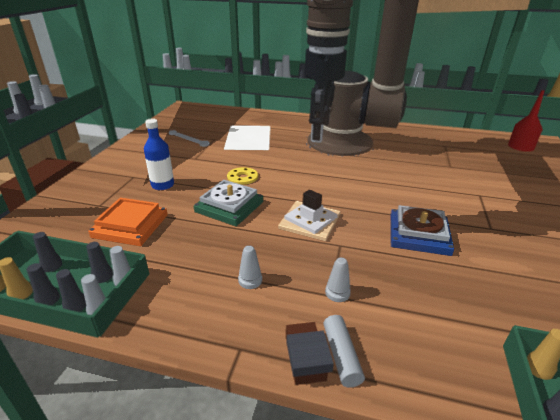

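View pics/side0.png

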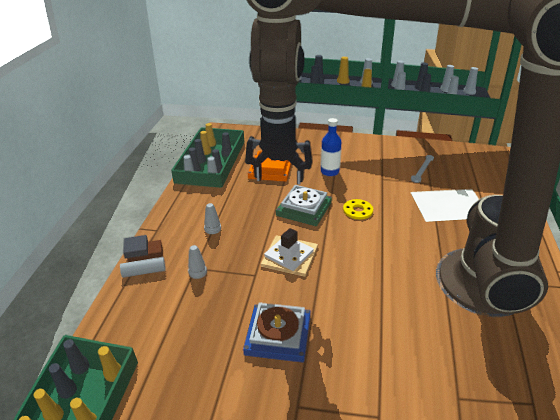

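Run:
```python
from h import *
s=manip.sense();print(R.from_rotvec(s["ee_rot"]).as_matrix().round(3))
```

```text
[[-0.    -0.001  1.   ]
 [-1.     0.    -0.   ]
 [-0.    -1.    -0.001]]
```

Scene view: the blue fixture at (423,222) holds the rust flange. The green one at (229,197) holds the bright drilled flange. The plate on its plywood board has its black knob at (312,199), and the side view shows it at (289,239). The orange fixture (130,220) and the yellow ring (242,175) are decoys. The target is therefore blue.

Run:
```python
from h import *
import pickle
S=pickle.load(open("scene0.pkl","rb"));D=pickle.load(open("side0.pkl","rb"))
def tri(u,v):
    o1,d1=ray(S,*u);o2,d2=ray(D,*v)
    t=np.linalg.lstsq(np.c_[d1,-d2],o2-o1,rcond=None)[0];p,q=o1+d1*t[0],o2+d2*t[1];return ((p+q)/2).round(4),np.linalg.norm(p-q).round(4)
print("knob",tri((312,199),(290,239)))
print("pin",tri((423,211),(278,318)))
print("flange",onz(S,423,220,.046),onz(D,278,322,.046))
print("green",onz(S,229,196,.046),onz(D,306,196,.046))
for n,u in(("hA",(250,283)),("hB",(338,296)),("bottle",(160,186))):print(n,onz(S,*u,0))
```

```text
knob (array([ 0.5001, -0.0108,  0.0632]), np.float64(0.0014))
pin (array([0.4839, 0.2434, 0.0615]), np.float64(0.006))
flange [0.49352845 0.24416073 0.046     ] [0.48557685 0.24514968 0.046     ]
green [ 0.51280481 -0.21715562  0.046     ] [ 0.48760743 -0.22830374  0.046     ]
hA [ 0.74273508 -0.08944925  0.        ]
hB [0.73174189 0.08523262 0.        ]
bottle [ 0.44532491 -0.45144566  0.        ]
```

View pics/wrist0.png

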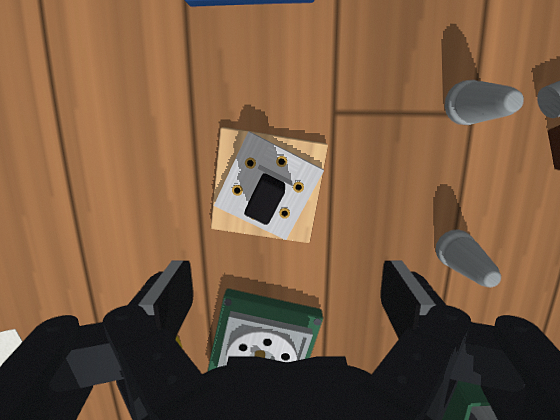

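The wrist view shows the knob at about (266,198) on the plate, with its long axis leaning right of vertical. The blue fixture's edge is at the top, and the green fixture with its drilled flange at the bottom.

Run:
```python
from h import *
import pickle
W=pickle.load(open("wrist0.pkl","rb"));im=W["img"]
m=np.zeros(im.shape[:2],np.uint8);m[150:245,215:325]=(im.max(2)[150:245,215:325]<60)
n,l,st,ce=cv2.connectedComponentsWithStats(m);i=1+st[1:,4].argmax();print(st[i],ce[i])
m=(l==i).astype(np.uint8)
for t in(20,40):print(t,(im.max(2)[m>0]<t).mean())
c,_=cv2.findContours(m,0,1)
P=np.array([onz(W,*p[0],.082)[:2] for p in c[0]],np.float32);r=cv2.minAreaRect(P*1000);print(r,cv2.boxPoints(r))
x,y,w,h=215,115,120,130
cv2.imwrite("pics/crop1.png",cv2.resize(im[y:y+h,x:x+w],None,fx=4.5,fy=4.5,interpolation=2))
```

```text
[ 244  173   41   51 1247] [265.02886929 198.46110666]
20 0.20609462710505214
40 0.9887730553327987
((503.8273010253906, -6.101995468139648), (44.17969512939453, 25.778884887695312), 62.92953872680664) [[482.29715  -19.906044]
 [505.25192  -31.63765 ]
 [525.3574     7.702053]
 [502.40268   19.433659]]
```

View pics/crop1.png

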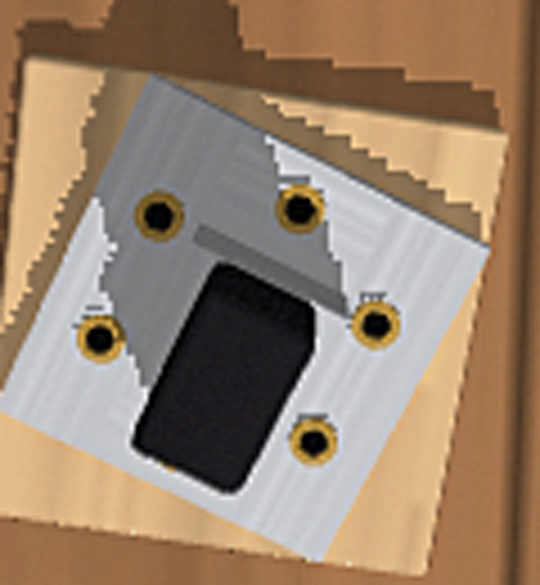

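The crop shows the knob's top face tilted about 27 deg, with five bushings visible and the boss edge to the upper right. This is the real plate. I'll go above it with the jaws turned and check again.

>>> arm_command(
  xyz=[
    [0.016,0.07,-0.044],
    [0,0.07,0],
    [0,0,0],
    [0,0,0],
    [0,0,0],
  ],
  twist=[
    [0,0,0],
    [0,0.1,0],
    [0,0.1,0],
    [0,0.1,0],
    [0,0,0],
  ],
  fingers=[1,1,1,1,1],
  force=80,
)

```text
t: 0.78
ee_pos: [0.5016, -0.0083, 0.3303]
ee_rot: [-0.943, 1.559, -1.555]
wrist_force: [-0.1, -0.5, 0.2]
gripper_width: 0.0853
```

```bash
cat >> h.py <<'E'
def st():
    s=manip.sense();M=R.from_rotvec(s["ee_rot"]).as_matrix();print("t",s["t"],"p",s["ee_pos"].round(4),"w",round(s["gripper_width"],4),"F",s["wrist_force"].round(1),"m",s["moment"].round(2),"jaw deg",np.degrees(np.arctan2(M[1,2],M[0,2])).round(2),"tilt",M[:,1].round(4));return s,M
def to(M,s,p):print("cmd",(M.T@(np.array(p)-s["ee_pos"])/.5).round(4))
E
python3 - <<'E'
from h import *
s,M=st();W=manip.capture("wrist");im=W["img"];cv2.imwrite("pics/w1.png",im)
# where the knob top should project
Rm=R.from_rotvec(W["rotation"]).as_matrix();q=Rm.T@(np.array([.5029,-.0079,.082])-W["xyz"]);print("exp px",cv2.projectPoints(np.array([[q[0],-q[1],-q[2]]]),np.zeros(3),np.zeros(3),W["intrinsics"],np.array([W["k1"],0,0,0.]))[0].ravel())
for n,p in(("grasp",(.503,-.008,.228)),):to(M,s,p)
E
```

```text
t 0.775 p [ 0.5016 -0.0083  0.3303] w 0.0853 F [-0.1 -0.5  0.2] m [-0.04  0.    0.02] jaw deg -27.75 tilt [-0.0041  0.     -1.    ]
exp px [290.42840803 215.6057054 ]
cmd [-0.0022  0.2047  0.003 ]
```

View pics/w1.png

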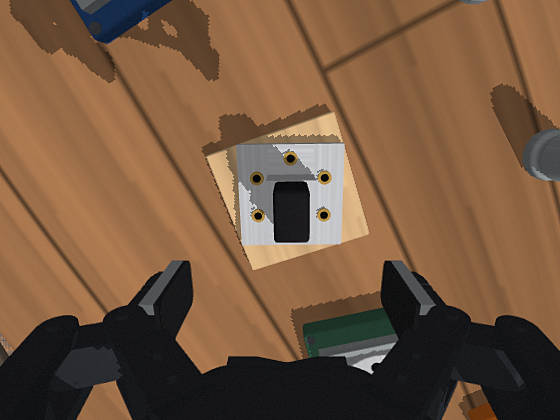

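The knob's top centre is at (291,216), where I predicted it, and the plate is square in the picture. Descend and grip.

>>> arm_command(
  xyz=[
    [-0.002,0.07,0.003],
    [0,0.07,0],
    [0,0.05,0],
    [0,0.014,0],
    [0,0,0],
    [0,0,0],
    [0,0,0],
    [0,0,0],
    [0,0,0],
  ],
  twist=[
    [0,0,0],
    [0,0,0],
    [0,0,0],
    [0,0,0],
    [0,0,0],
    [0,0,0],
    [0,0,0],
    [0,0,0],
    [0,0,0],
  ],
  fingers=[1,1,1,1,-1,-1,-1,-1,-1],
  force=80,
)

```text
t: 1.95
ee_pos: [0.5052, -0.008, 0.2304]
ee_rot: [-0.946, 1.543, -1.547]
wrist_force: [0.5, -0.3, -3.2]
gripper_width: 0.0243
```

Run:
```python
from h import *
st()
```

```text
t 1.95 p [ 0.5052 -0.008   0.2304] w 0.0243 F [ 0.5 -0.3 -3.2] m [ 0.09  0.02 -0.01] jaw deg -26.89 tilt [ 4.2e-03 -1.0e-04 -1.0e+00]
```

>>> arm_command(
  xyz=[
    [0,-0.03,0],
    [0,-0.06,0],
    [0,-0.06,0],
    [0,0,0],
    [-0.03,0,-0.027],
    [-0.05,0,-0.045],
    [-0.05,0,-0.045],
    [-0.05,0,-0.045],
    [-0.05,0,-0.045],
    [-0.04,0,-0.038],
    [-0.011,0,-0.01],
    [0,0,0],
    [0,0,0],
  ],
  twist=[
    [0,0,0],
    [0,0,0],
    [0,0,0],
    [0,0,0],
    [0,0,0],
    [0,0,0],
    [0,0,0],
    [0,0,0],
    [0,0,0],
    [0,0,0],
    [0,0,0],
    [0,0,0],
    [0,0,0],
  ],
  fingers=[-1,-1,-1,-1,-1,-1,-1,-1,-1,-1,-1,-1,-1],
  force=80,
)

```text
t: 3.58
ee_pos: [0.4511, 0.1784, 0.2998]
ee_rot: [-0.957, 1.55, -1.549]
wrist_force: [-0.3, 0.6, -2.8]
gripper_width: 0.025
```

Run:
```python
from h import *
import pickle
st();W=manip.capture("wrist");pickle.dump(W,open("w2.pkl","wb"));cv2.imwrite("pics/w2.png",cv2.resize(W["img"],None,fx=1.4,fy=1.4))
```

```text
t 3.575 p [0.4511 0.1784 0.2998] w 0.025 F [-0.3  0.6 -2.8] m [ 0.03  0.   -0.01] jaw deg -27.02 tilt [-0.0077 -0.0041 -1.    ]
```

View pics/w2.png

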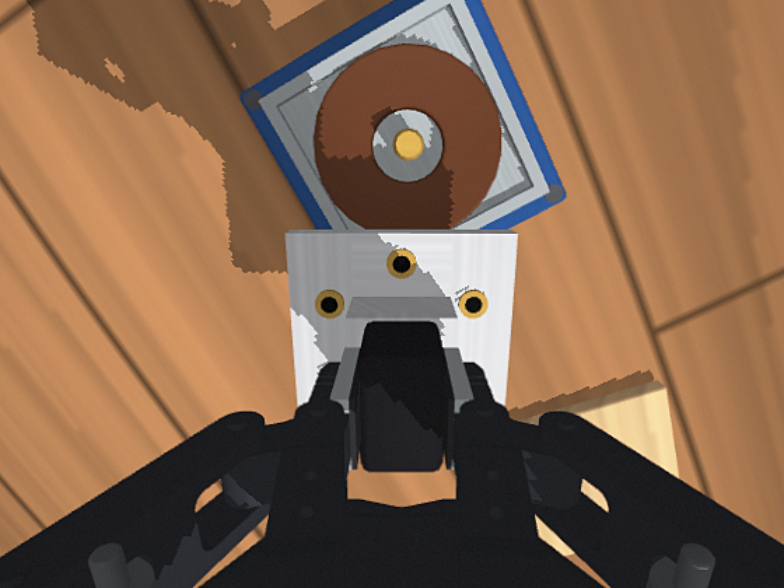

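Pin's top (brass) is at (409,143) in the enlarged picture, inside the rust flange. The plate's front edge runs from (286,231) to (517,231), nearly level with the picture.

Run:
```python
from h import *
import pickle
s,M=st();W=pickle.load(open("w2.pkl","rb"));im=W["img"]
h=cv2.cvtColor(im,cv2.COLOR_BGR2HSV)[85:125,270:315]
m=((h[...,0]>15)&(h[...,0]<32)&(h[...,1]>120)&(h[...,2]>150)).astype(np.uint8)
n,l,q,ce=cv2.connectedComponentsWithStats(m);i=1+q[1:,4].argmax();print(q[i],ce[i]+[270,85])
pin=onz(W,*(ce[i]+[270,85]),.064);print("pin",pin)
z=s["ee_pos"][2]-.1654-.043
# front edge of the plate top: first bright row in columns
a,b=[onz(W,u/1.4,v/1.4,z) for u,v in((288,232.5),(516,232.5))];print("edge len",np.linalg.norm(a-b),"ang",np.degrees(np.arctan2(*(b-a)[1::-1])))
mid=(a+b)/2;e=(b-a)/np.linalg.norm(b-a);n_=np.array([e[1],-e[0],0]);cen=mid+.046*n_;print("plate centre",cen)
print("in tool",M.T@(cen-s["ee_pos"]))
t=s["ee_pos"]+pin-cen;t[2]=s["ee_pos"][2];print("TCP over pin (edge)",t);to(M,s,t)
p=M.T@(pin-s["ee_pos"]);print("pin in tool",p/.5)
```

```text
t 3.625 p [0.4511 0.1783 0.2998] w 0.0245 F [-0.3  0.3 -3. ] m [ 0.01 -0.01  0.05] jaw deg -27.04 tilt [-0.0077 -0.004  -1.    ]
[ 13   8  20  22 322] [292.21118012 103.20186335]
pin [0.48656429 0.24505043 0.064     ]
edge len 0.09008304145157828 ang -26.964435433744516
plate centre [0.4477385  0.1754696  0.09141603]
in tool [ 0.0026082   0.20842973 -0.00065208]
TCP over pin (edge) [0.48994065 0.24791772 0.29981603]
cmd [-0.1592 -0.0012  0.0059]
pin in tool [-0.15441968  0.4705284   0.00488083]
```

>>> arm_command(
  xyz=[
    [-0.03,0,0.001],
    [-0.05,0,0.002],
    [-0.05,0,0.002],
    [-0.025,0,0.001],
    [-0.004,0,0],
    [0,0,0],
  ],
  twist=[
    [0,0,0],
    [0,0,0],
    [0,0,0],
    [0,0,0],
    [0,0,0],
    [0,0,0],
  ],
  fingers=[-1,-1,-1,-1,-1,-1],
)

```text
t: 4.38
ee_pos: [0.4937, 0.2493, 0.299]
ee_rot: [-0.953, 1.553, -1.553]
wrist_force: [0.9, -1.4, -3.6]
gripper_width: 0.0246
```

Run:
```python
from h import *
s,M=st();to(M,s,(.4899,.2479,s["ee_pos"][2]))
b=s["ee_pos"]+M@np.array([.0026,.2184,-.0007]);print("bore est",b)
print("level twist",(np.array(M.T@np.cross(M[:,1],[0,0,-1.]))/(np.pi/2)).round(4))
```

```text
t 4.375 p [0.4937 0.2493 0.299 ] w 0.0246 F [ 0.9 -1.4 -3.6] m [ 0.01 -0.02  0.04] jaw deg -27.31 tilt [-0.0067 -0.0039 -1.    ]
cmd [ 0.006   0.0001 -0.0054]
bore est [0.49037744 0.24647256 0.08066031]
level twist [0.0027 0.     0.0042]
```

>>> arm_command(
  xyz=[
    [0.0087,0.012,-0.0075],
    [0,0.008,0],
    [0,0,0],
  ],
  twist=[
    [0.0027,0,0.0042],
    [0,0,0],
    [0,0,0],
  ],
  fingers=[-1,-1,-1],
)

```text
t: 4.75
ee_pos: [0.487, 0.2456, 0.2884]
ee_rot: [-0.944, 1.552, -1.552]
wrist_force: [-0.2, 0.5, -2.8]
gripper_width: 0.0246
```

```bash
cat >> h.py <<'E'
def full():
    s,M=st();b=s["ee_pos"]+M@np.array([.0026,.2184,-.0007]);print("bore est",b.round(4));t=b-[.4866,.2451,.064];print("off(mm)",(t*1000).round(1),"cmd to pin",(-(M.T@t)/.5).round(4)[[0,2]]);print("level twist",(np.array(M.T@np.cross(M[:,1],[0,0,-1.]))/(np.pi/2)).round(4))
E
python3 -c "from h import *;full()"
```

```text
t 4.75 p [0.487  0.2456 0.2884] w 0.0246 F [-0.2  0.5 -2.8] m [ 0.02  0.01 -0.01] jaw deg -27.38 tilt [-1.e-04 -3.e-04 -1.e+00]
bore est [0.4852 0.2436 0.07  ]
off(mm) [-1.4 -1.5  6. ] cmd to pin [-0.004   0.0011]
level twist [-0.      0.      0.0002]
```

Level now. I'll correct 2 mm and creep down onto the pin, about 8 mm.

>>> arm_command(
  xyz=[
    [-0.004,0,0.001],
    [0,0.006,0],
    [0,0.006,0],
    [0,0.004,0],
    [0,0,0],
  ],
  twist=[
    [0,0,0],
    [0,0,0],
    [0,0,0],
    [0,0,0],
    [0,0,0],
  ],
  fingers=[-1,-1,-1,-1,-1],
)

```text
t: 5.38
ee_pos: [0.4885, 0.2472, 0.28]
ee_rot: [-0.944, 1.552, -1.552]
wrist_force: [0.2, -0.6, -4.2]
gripper_width: 0.0248
```

```bash
python3 -c "from h import *;full()"
```

```text
t 5.375 p [0.4885 0.2472 0.28  ] w 0.0248 F [ 0.2 -0.6 -4.2] m [-0.02  0.03  0.01] jaw deg -27.39 tilt [ 2.e-04 -2.e-04 -1.e+00]
bore est [0.4868 0.2451 0.0616]
off(mm) [ 0.2  0.  -2.4] cmd to pin [ 0.0003 -0.0003]
level twist [-0.0002  0.      0.    ]
```

>>> arm_command(
  xyz=[
    [0,0.004,0],
    [0,0.004,0],
    [0,0,0],
  ],
  twist=[
    [0,0,0],
    [0,0,0],
    [0,0,0],
  ],
  fingers=[-1,-1,-1],
)

```text
t: 5.75
ee_pos: [0.4886, 0.2472, 0.2757]
ee_rot: [-0.944, 1.552, -1.552]
wrist_force: [0.2, 0.7, -3.5]
gripper_width: 0.0246
```

```bash
python3 -c "from h import *;full()"
```

```text
t 5.75 p [0.4886 0.2472 0.2757] w 0.0246 F [ 0.2  0.7 -3.5] m [0.01 0.06 0.01] jaw deg -27.4 tilt [ 2.e-04 -2.e-04 -1.e+00]
bore est [0.4868 0.2451 0.0573]
off(mm) [ 0.2  0.  -6.7] cmd to pin [ 0.0003 -0.0003]
level twist [-0.0002 -0.      0.    ]
```

It's going over the pin with no contact force. Continue.

>>> arm_command(
  xyz=[
    [0,0.006,0],
    [0,0.006,0],
    [0,0.005,0],
    [0,0,0],
    [0,0,0],
  ],
  twist=[
    [0,0,0],
    [0,0,0],
    [0,0,0],
    [0,0,0],
    [0,0,0],
  ],
  fingers=[-1,-1,-1,-1,-1],
)

```text
t: 6.38
ee_pos: [0.4886, 0.2472, 0.2666]
ee_rot: [-0.944, 1.552, -1.552]
wrist_force: [0.1, 0.6, -4.0]
gripper_width: 0.0246
```

```bash
python3 -c "from h import *;full()"
```

```text
t 6.375 p [0.4886 0.2472 0.2666] w 0.0246 F [ 0.1  0.6 -4. ] m [ 0.01 -0.04  0.04] jaw deg -27.4 tilt [ 2.e-04 -2.e-04 -1.e+00]
bore est [0.4868 0.2451 0.0482]
off(mm) [  0.2   0.  -15.8] cmd to pin [ 0.0002 -0.0003]
level twist [-0.0002 -0.      0.0001]
```

>>> arm_command(
  xyz=[
    [0,0.006,0],
    [0,0.006,0],
    [0,0.006,0],
    [0,0.006,0],
    [0,0.004,0],
  ],
  twist=[
    [0,0,0],
    [0,0,0],
    [0,0,0],
    [0,0,0],
    [0,0,0],
  ],
  fingers=[-1,-1,-1,-1,-1],
)

```text
t: 7.0
ee_pos: [0.4881, 0.2469, 0.2579]
ee_rot: [-0.939, 1.55, -1.551]
wrist_force: [-3.6, -2.3, 9.2]
gripper_width: 0.0249
```

```bash
python3 -c "from h import *;full()"
```

```text
t 7.0 p [0.4881 0.2469 0.2579] w 0.0249 F [-3.6 -2.3  9.2] m [-0.58  1.14 -0.01] jaw deg -27.39 tilt [ 0.0043  0.002  -1.    ]
bore est [0.4872 0.2454 0.0395]
off(mm) [  0.6   0.3 -24.5] cmd to pin [ 0.0009 -0.0006]
level twist [-0.0019 -0.     -0.0024]
```

>>> arm_command(
  xyz=[
    [0,0.006,0],
    [0,0.006,0],
  ],
  twist=[
    [0,0,0],
    [0,0,0],
  ],
  fingers=[-1,-1],
)

```text
t: 7.25
ee_pos: [0.4876, 0.2467, 0.2562]
ee_rot: [-0.935, 1.549, -1.55]
wrist_force: [-8.4, -4.0, 22.9]
gripper_width: 0.0245
```

```bash
python3 -c "from h import *;full()"
```

```text
t 7.25 p [0.4876 0.2467 0.2562] w 0.0245 F [-8.4 -4.  22.9] m [-0.99  2.23  0.04] jaw deg -27.39 tilt [ 0.0071  0.0036 -1.    ]
bore est [0.4874 0.2455 0.0377]
off(mm) [  0.8   0.4 -26.3] cmd to pin [ 0.0012 -0.0007]
level twist [-0.003   0.     -0.0041]
```

>>> arm_command(
  xyz=[
    [0,0.007,0],
  ],
  twist=[
    [0,0,0],
  ],
  fingers=[-1],
)

```text
t: 7.38
ee_pos: [0.4873, 0.2466, 0.2562]
ee_rot: [-0.933, 1.549, -1.55]
wrist_force: [-10.2, -5.2, 27.5]
gripper_width: 0.0248
```

Run:
```python
from h import *
full()
for i in range(8):
    c=manip.capture("side")
full()
d=c["img"][270:400,220:340];w=manip.capture("wrist")["img"]
cv2.imwrite("pics/end.png",np.hstack([cv2.resize(d,(388,420)),w[:,80:480]]))
```

```text
t 7.375 p [0.4873 0.2466 0.2562] w 0.0248 F [-10.2  -5.2  27.5] m [-1.2   2.69  0.07] jaw deg -27.39 tilt [ 0.0093  0.0048 -0.9999]
bore est [0.4875 0.2456 0.0377]
off(mm) [  0.9   0.5 -26.3] cmd to pin [ 0.0014 -0.0008]
level twist [-0.0038  0.     -0.0055]
t 7.775 p [0.4873 0.2466 0.2562] w 0.0246 F [-8.9 -5.2 22.1] m [-1.06  2.34  0.06] jaw deg -27.39 tilt [ 0.0094  0.005  -0.9999]
bore est [0.4875 0.2456 0.0378]
off(mm) [  0.9   0.5 -26.2] cmd to pin [ 0.0014 -0.0008]
level twist [-0.0038  0.     -0.0055]
```

View pics/end.png

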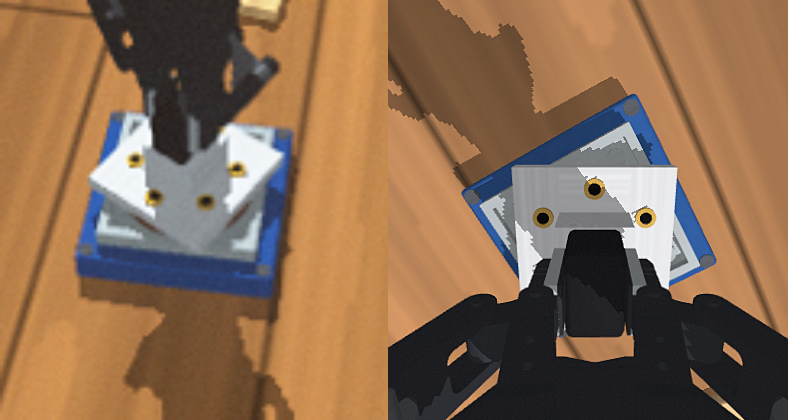

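The plate sits level over the blue fixture with the nest sunk beneath it. Height is stalled at the home value while the force rose, so I'm handing in.

```bash
python3 -c "
from h import *
print(manip.close_job());full()"
```

```text
the job is handed in; nothing more can be done
None
the job is handed in; nothing more can be done
```

The drill plate is on the blue fixture's pin, the one with the undrilled rust flange. I handed the job in while still gripping the plate and pressing it down; no verdict was reported.

- **Placing:** I gripped the plate by its knob and lifted it. The wrist camera located the pin before the plate hid it, so no searching was needed. The plate went down over the pin with no contact force until about 16 mm on, before the nest was pressed.
- **Pressed home:** the bore was an estimated 26.2 mm below the pin's top, against 26 mm for home. In the last push the height did not change while the wrist force rose from 22.9 to 27.5 N. It settled at 22 N, about 26 N above the free-hanging reading.
- **Position and level:** the bore was about 1 mm from the measured pin position. The tool's tilt was about 0.01 rad, against the 0.08 rad allowed. The plate's own tilt was judged only from the pictures, where it looks level.
- **Time and bystanders:** the job took about 7.8 s of the 64 s. I kept well clear of the green fixture, the tool holders and the bottle, but took no final picture of them.

No check failed. The nest's travel and the finger force cannot be read directly; I inferred them from height and wrist force.

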